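Roll a press-fit lid down onto a takeaway biscuit tray

ROBOT

A 7-joint arm with a two-finger parallel gripper is mounted at the origin on a cart in front of the work surface, level with it; the furniture and walls round the work are solid. World frame = base frame: x ahead of the robot, y to its left, z up, the work surface at z = 0. Lengths are in m, angles in rad, forces in N, time in s.
With the tool pointing down it reaches from about 0.425 to 0.875 m from the base axis. Payload 4.7 kg.
Tool frame: the origin (TCP) lies on the centre line of the jaws, within the pads' length; the fingertips stand 14 mm ahead of it and the grasp point (between the pads) lies 5 mm behind it; z points along the fingers, y is the line along which they close (so a half turn about z gives the same grasp; the last joint's range is limited). The gripper opens to 87 mm and grips with 3 to 60 N. Pads are 19 mm wide; open, the fingers measure 117 mm over their backs; the gripper's body (75 mm by 190 mm) begins 51 mm behind the grasp point.
Start: joints at [-1.318, 0.321, -0.07, 1.45, 0.023, 1.371, -0.057], TCP at [0.154, 0.632, 0.237] pointing down, gripper open.
Joint ranges: [-2.86, 2.86], [-0.3, 2.09], [-1.38, 1.24], [0.06, 2.45], [-1.56, 4.7], [0.09, 2.05], [-2.69, 2.69]. Speed limits (rad/s): [2.57, 2.57, 3.14, 3.14, 3.14, 3.14, 3.14].

INTERFACE

Orientations are given as a rotation vector (axis times angle).
In Python, from bench import * gives the robot as it stands.
- The arm moves only by the shell command python3 -m jog 'ROWS' [FORCE]. ROWS is JSON, a list of rows, each an object of numbers: "claw": the finger opening in mm, from 0 to 87; "dx", "dy", "dz": the shift along the tool's x, y, z in mm; "spin": the turn about the tool's z in degrees. In form: [{"claw": .., "dx": .., "dy": .., "dz": .., "spin": ..}, ...]. A call has 1 to 20 rows; each row is the pose to reach, as a shift and turn from the pose commanded when the call began, along the tool's axes at that moment; what a row does not reach only later rows make up. A row lasts 1/12 s, in which the tool goes at most 41.7 mm and 7.16 degrees, less where a joint would pass 70% of its speed; a pose out of reach is approached as far as the arm can. A call with a gripper value outside its range is refused whole. The fingers move at their own pace and stop on an object; FORCE is the grip in N (left out, the last holds). Time passes only in rows, so rows that repeat a pose let the fingers close. It gives the time, the measured TCP pose, the force, the opening and the grip force at its end, in the units of the state.
- get_state(): the state, without advancing time (a new reading comes with each control period).
- get_image(name): name is "side" or "top"; returns a dict with "frame" (400x640x3 uint8, red, green, blue), "depth" (400x640 float32, m along the optical axis (not along the pixel's ray), 0 where there is no reading), "K" (3x3 intrinsics, pixels), "T" (4x4, takes a point from camera to world coordinates). Camera axes: x right, y down, z forward; pixel columns grow to the right and rows downward; lengths in m; the calibration is good to about 2 mm. A picture is of the moment at which its call begins.
- close_job(): hands the job in; it is judged then, once.
The state is a dict: "time": time; "joint_positions": joint angles; "qd": joint speeds; "joint_torque": joint torques, N m; "position": TCP position; "tool_rot": TCP orientation; "ft_force": force on the tool from outside, world axes, zero at the start; "torque": the same for the moment, N m; "grip_width": opening from 0.0 (shut) to 1.0 (fully open); "grip_force": force on a finger pad.
Only numpy, scipy, OpenCV 4.12 (cv2) and the standard library are available. Lean on these libraries where they do the work, as an engineer would, in place of code of your own. Each camera call takes 0.05 s, during which the arm holds its last target. There are 200 camera calls.

TASK

Close the biscuit tray in the packing jig: slide the part-way lid sheet along its guides until it is fully home against the end stop, then roll the hand roller over it, pressing firmly but without crushing it, until all five panels are down flush with the lid's frame. Press the panels only with the roller, not with the fingers, and finally stand the roller back on its barrels on the bare worktop; leave everything else where it is.

Things in the scene. Friction and masses are not known exactly. Their poses are not given: they have to be found in the camera images.
- jig: Fixed packing jig: steel base 262 x 150 x 3 mm; in it, held fast, a black tray with five compartments, 224 x 104 mm, rim 39 mm up, between two steel side guides (inner faces 54 mm either side of the centre line, tops 42 mm up). Origin: on the worktop under the tray's centre. x: along the tray to its end stop; y: across; z up. The -x end is open, nothing there higher than the rim.
- stop_face (a point): Face of the jig's end stop at the lid's height: 112 mm from the jig's origin on +x, 41 mm up; the stop's top is 42 mm up. Compartment walls 40 mm apart, level with the rim, keep the panels from going down while the lid is not home.
- lid: Loose white lid sheet, 234 x 104 mm, 0.18 kg in all, on the tray's rim between the guides (2 mm play each side): a frame 4 mm thick with five raised panels in a row. Origin in its underside, axes as the jig's; home, the origin is at x = 0, y = 0, z = 39 mm in the jig's frame, and the lid's +x end touches the stop. It starts 12 to 28 mm short (x negative) and slides with 1 to 2 N. Over 60 N crushes it.
- lid_edge (a point): Middle of the upright outer edge (4 mm high) of the lid's end bar, at x = -122 mm, z = 2 mm in the lid's frame, where it can be pushed; with the lid home it still overhangs the tray's open end by 10 mm. The end bar is 25 mm wide.
- panel_1: Lid panel 1 of 5 (1 at the open end, 5 by the stop): flat, white, 32 x 85 mm, centred at x = -80 mm in the lid's frame. Its origin is at z = 0 in the lid's frame when raised (its top is then 8 mm above the lid's underside, 4 mm proud of the frame). A tight push fit: it goes down under some 7 N, stays where it is left, and bottoms 4 mm lower (z = -4 mm), flush with the frame.
- panel_2: Lid panel 2 of 5 (1 at the open end, 5 by the stop): flat, white, 32 x 85 mm, centred at x = -40 mm in the lid's frame. Its origin is at z = 0 in the lid's frame when raised (its top is then 8 mm above the lid's underside, 4 mm proud of the frame). A tight push fit: it goes down under some 7 N, stays where it is left, and bottoms 4 mm lower (z = -4 mm), flush with the frame.
- panel_3: Lid panel 3 of 5 (1 at the open end, 5 by the stop): flat, white, 32 x 85 mm, centred at x = 0 mm in the lid's frame. Its origin is at z = 0 in the lid's frame when raised (its top is then 8 mm above the lid's underside, 4 mm proud of the frame). A tight push fit: it goes down under some 7 N, stays where it is left, and bottoms 4 mm lower (z = -4 mm), flush with the frame.
- panel_4: Lid panel 4 of 5 (1 at the open end, 5 by the stop): flat, white, 32 x 85 mm, centred at x = 40 mm in the lid's frame. Its origin is at z = 0 in the lid's frame when raised (its top is then 8 mm above the lid's underside, 4 mm proud of the frame). A tight push fit: it goes down under some 7 N, stays where it is left, and bottoms 4 mm lower (z = -4 mm), flush with the frame.
- panel_5: Lid panel 5 of 5 (1 at the open end, 5 by the stop): flat, white, 32 x 85 mm, centred at x = 80 mm in the lid's frame. Its origin is at z = 0 in the lid's frame when raised (its top is then 8 mm above the lid's underside, 4 mm proud of the frame). A tight push fit: it goes down under some 7 N, stays where it is left, and bottoms 4 mm lower (z = -4 mm), flush with the frame.
- roller: Loose twin-barrel hand roller standing on its barrels, 76 x 106 x 97 mm, 0.35 to 0.6 kg. Origin: on the worktop under its centre, z up. Two aluminium barrels, 34 mm across, 90 mm long along y, axles 17 mm up at x = +21 and -21 mm; it rolls along its x and is the same either way round. Steel cheeks (60 mm long, lower edges 12 mm up) and a bridge 44 mm up.
- roller_grip (a point): Centre of the roller's wooden grip bar, 80 mm above the roller's origin: 24 mm across (roller's x), 104 mm long (y), 34 mm high (63 to 97 mm above the origin). Grasp across the 24 mm from above. Rolled along with a steady 12 to 20 N on it, both barrels bearing, it presses the panels flush.
- barrel_a (a joint): Turn of one barrel on its axle (rad), 0 at the start, free to turn either way.
- barrel_b (a joint): Turn of the other barrel (rad), 0 at the start.
- squeeze_bottle: Bystander: standing squeeze bottle, 58 mm diameter, 190 mm tall; origin at the centre of its underside.
- tape_roll: Bystander: roll of tape lying flat, 98 mm diameter, 24 mm high; origin at the centre of its underside.
- dip_cup: Bystander: filled dip cup, 65 mm diameter, 37 mm high; origin at the centre of its underside.
- empty_cup: Bystander: empty dip cup, 65 mm diameter, 37 mm high; origin at the centre of its underside.
- scraper: Bystander: bench scraper lying flat, 92 x 123 x 16 mm; origin at the centre of its underside.
- tongs: Bystander: steel tongs lying flat, 33 x 254 (along y) x 20 mm; origin at the centre of its underside.
There are look-alikes about, which are no part of the job. Leave any purple look-alike of the roller alone.

How it is judged:
By the outcome, as a careful person would: the job done as asked, in the order asked, and still so for the second after the job is handed in, with the robot touching nothing.
It also fails if it takes over 70 s, if anything falls off the work surface, if the arm or the gripper's body presses on something with over 40 N, if the wrist force passes 120 N, or if a joint passes its speed limit or range.

## Working session

There is one attempt and no reset: what is moved stays moved. The work goes in short steps, Python scripts to look and compute and a shell command to move; the robot and the scene stay as the last step left them, time stands still between calls to the robot, and variables do not carry over. Pictures are saved under pics/ and viewed, at most 10 in all, crops included, and the job is handed in when it is done.

```bash
mkdir -p pics; ls; python3 - <<'E'
from bench import *
import cv2,numpy as np
for n in("top","side"):
    d=get_image(n); cv2.imwrite(f"pics/{n}0.png",d["frame"][:,:,::-1]); print(n,d["K"].round(1).tolist(),d["T"].round(3).tolist())
print(get_state())
E
```

```text
pics
top [[412.4, 0.0, 320.9], [0.0, 412.4, 201.0], [0.0, 0.0, 1.0]] [[-0.027, -0.997, 0.069, 0.43], [-1.0, 0.028, 0.01, -0.218], [-0.012, -0.069, -0.998, 1.558], [0.0, 0.0, 0.0, 1.0]]
side [[363.4, 0.0, 328.1], [0.0, 363.4, 203.5], [0.0, 0.0, 1.0]] [[0.823, -0.297, 0.485, 0.051], [-0.568, -0.432, 0.7, -0.944], [0.001, -0.851, -0.525, 0.623], [0.0, 0.0, 0.0, 1.0]]
{'time': 0.1, 'joint_positions': array([-1.31787648,  0.32178383, -0.07007562,  1.45155594,  0.02263187,
        1.37084729, -0.05689747]), 'qd': array([-0.00127614, -0.00176352,  0.0016719 , -0.00226323, -0.00155074,
       -0.00112701, -0.00193741]), 'joint_torque': array([-2.34248164e-04, -4.92571557e+01, -4.05881759e-01, -3.13400066e+01,
       -6.42717490e-02,  3.94950632e-02,  6.27914915e-05]), 'position': array([0.15370868, 0.63106001, 0.23554665]), 'tool_rot': array([-3.74192138e-01, -3.11914033e+00,  2.83657561e-03]), 'ft_force': array([-0.90070244, -0.27446675, -0.09481026]), 'torque': array([-0.01655304,  0.02588547,  0.02872992]), 'grip_force': 0.0, 'grip_width': 0.9985250042143216}
```

View pics/top0.png

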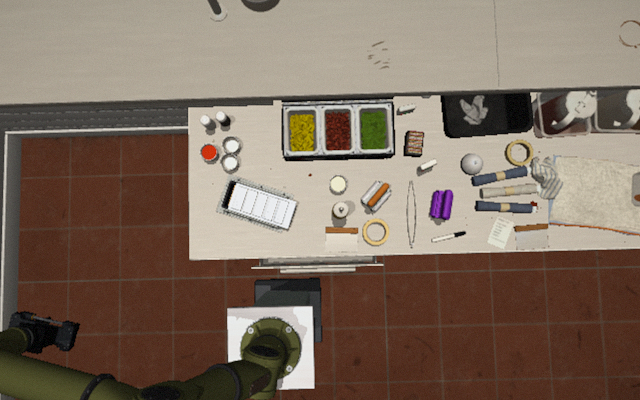

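View pics/side0.png

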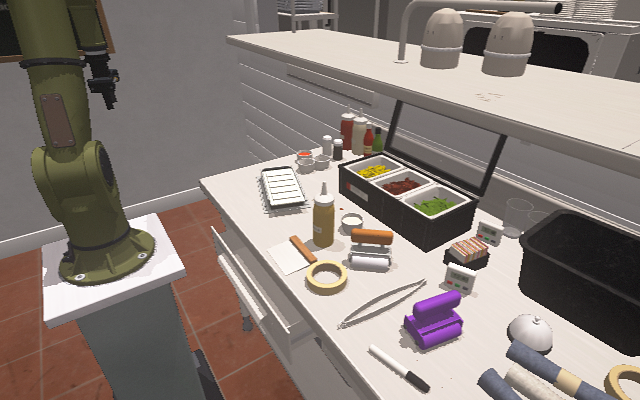

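The top view shows the jig at about (258,205), with its black exposed end (the stop side) on the left at (228,192). The orange-gripped roller is at (376,195) and the purple look-alike at (441,205). Next I'll measure from the masks.

```bash
cat > h.py <<'E'
from bench import *
import cv2,numpy as np
def ray(d,px,z):
    px=np.atleast_2d(px).astype(float); K,T=d["K"],d["T"]
    r=np.c_[(px[:,0]-K[0,2])/K[0,0],(px[:,1]-K[1,2])/K[1,1],np.ones(len(px))]@T[:3,:3].T
    return T[:3,3]+r*((z-T[2,3])/r[:,2])[:,None]
def proj(d,P):
    P=np.atleast_2d(P); T=d["T"]; c=(P-T[:3,3])@T[:3,:3]; c=c@d["K"].T; return c[:,:2]/c[:,2:]
def big(m,roi):
    x0,y0,x1,y1=roi; k=np.zeros(m.shape,np.uint8); k[y0:y1,x0:x1]=m[y0:y1,x0:x1]
    c,_=cv2.findContours(k,cv2.RETR_EXTERNAL,cv2.CHAIN_APPROX_NONE); return max(c,key=cv2.contourArea)
def cloud(d):
    v,u=np.mgrid[:400,:640]; z=d["depth"]; K,T=d["K"],d["T"]
    p=np.stack([(u-K[0,2])/K[0,0]*z,(v-K[1,2])/K[1,1]*z,z],-1); return p@T[:3,:3].T+T[:3,3]
E
python3 - <<'E'
from h import *
d=get_image("top"); f=d["frame"]; hsv=cv2.cvtColor(f,cv2.COLOR_RGB2HSV)
C=cloud(d)
m=((hsv[...,0]<18)&(hsv[...,1]>130)).astype(np.uint8)
c=big(m,(355,175,400,218)); r=cv2.minAreaRect(c); b=cv2.boxPoints(r); print("grip",r,ray(d,b,.097).round(4).tolist(), ray(d,r[0],.097))
print(C[200,310],C[205,262])
cv2.imwrite("pics/a.png",np.hstack([cv2.resize(f[170:245,205:305],None,fx=5,fy=5,interpolation=2),cv2.resize(f[170:245,345:405],None,fx=5,fy=5,interpolation=2)])[:,:,::-1])
z=C[...,2]
print((z[180:236:3,215:300:4]*1000).astype(int))
E
```

```text
grip ((377.7823791503906, 194.6705780029297), (6.182518005371094, 28.417892456054688), 40.601295471191406) [[0.5183, -0.363, 0.097], [0.5933, -0.4313, 0.097], [0.5784, -0.4474, 0.097], [0.5035, -0.3791, 0.097]] [[ 0.54831382 -0.40516864  0.097     ]]
[ 0.54359399 -0.16033516 -0.00604815] [0.52595292 0.01393635 0.05183777]
[[   3   -2    4   -1   42   39    2    6    1   -6    4    1    1   -5
    -2    0   -1   -1    0    2   -2   -2]
 [   0    1    1   36   32   39   44   37   -1    5    2   -1   -3   -1
     2    5    0   -5    2   -6   -1    3]
 [   2    0   -2   36   16   36   45   41   48   32   39    0    4    5
    -7    0    3    0   -1   -3    0   -1]
 [   2    0   11   46   13   43   48   46   29   39   44    3   39    4
     4    4    0   -3    5    0   -4   -1]
 [   3    0    1   32    7   49   44   44   40   42   38   36   44   35
    44    5    3    9   -3    0    1   -1]
 [   5    0   44   28   27   43   48   44   45   49   46   46   45   48
    39   38   28    9    0    4   -2    4]
 [  -1   -1   40    8   50   50   49   47   46   46   41   46   45   40
    47   41   
[... 709 characters left out ...]
 -7    4]
 [   4   -3    2   -1    0    2    1    0    3    0   35    9   45   44
     0   44   45   40   42    0    0    0]
 [   1 1557   -6    8    0   -6   -3    3    3    0    2    5    3   51
    33   42   47   39   39   -4    2    3]
 [   2    1    1    0   -4    0    0   -3    0    5    2    0    8    5
     3   36   41   43   43    0   -2   -8]
 [   3   -2   -1   -3   -1    0    7    7    0    3    4   -1   -2    6
     1    1    0   -1   -5    4   -1   -4]
 [  -2    2    0    1    0    4    0    0   -1   -1    0    0    0   -7
    -1    0    8   -1    2    1  -11   -1]
 [  -1   -5   -2    0    0    0    1   -4   -3    4    5   -4   -1    0
    -1   -1   -2   -1   -5    0   -2   -4]]
```

View pics/a.png

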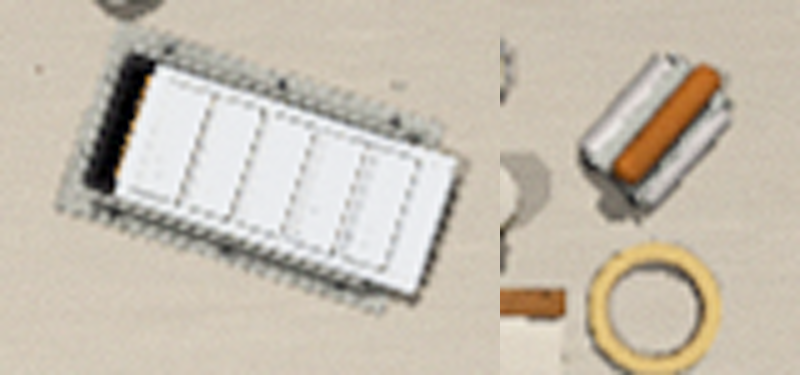

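The crop shows the white lid with black tray exposed on its left (stop) side, about px (230,193). The lid's open-end edge is on the right at about (292,215). Now I'll measure both.

```bash
cat >> h.py <<'E'
def lid(d,z=.043,prt=True):
    f=d["frame"].astype(int); m=((f.min(2)>205)&((f.max(2)-f.min(2))<22)&(f[...,2]>=f[...,0]-3)).astype(np.uint8)
    c=big(m,(210,175,305,245)); r=cv2.minAreaRect(c); b=ray(d,cv2.boxPoints(r),z)[:,:2]
    c2=b.mean(0); e1=b[1]-b[0]; e2=b[2]-b[1]; L,W=(e1,e2) if np.hypot(*e1)>np.hypot(*e2) else (e2,e1)
    L=L*np.sign(L[1]); u=L/np.hypot(*L)
    if prt: print("lid ctr",c2.round(4),"len",np.hypot(*L).round(4),"w",np.hypot(*W).round(4),"ang",np.degrees(np.arctan2(u[1],u[0])).round(2),"ends",(c2+L/2).round(4),(c2-L/2).round(4), "area",cv2.contourArea(c))
    return c2,u
E
python3 - <<'E'
from h import *
for i in range(2):
    d=get_image("top"); c,u=lid(d)
    f=d["frame"].astype(int); m=(f.max(2)<60).astype(np.uint8); b=big(m,(210,175,250,215)); 
    p=ray(d,b[:,0],.041)[:,:2]; print("black along", ((p-c)@u).min(),((p-c)@u).max(), np.sort(((p-c)@u))[-8:], "across",((p-c)@[-u[1],u[0]]).min(),((p-c)@[-u[1],u[0]]).max())
    f=d["frame"]; hsv=cv2.cvtColor(f,cv2.COLOR_RGB2HSV)
    r=cv2.minAreaRect(big(((hsv[...,0]<18)&(hsv[...,1]>130)).astype(np.uint8),(355,175,400,218)))
    print(ray(d,r[0],.09),r)
# side view of grip
d=get_image("side"); hsv=cv2.cvtColor(d["frame"],cv2.COLOR_RGB2HSV)
k=big(((hsv[...,0]<18)&(hsv[...,1]>130)).astype(np.uint8),(345,222,400,250)); r=cv2.minAreaRect(k); print("side",r,ray(d,r[0],.085))
E
```

```text
lid ctr [0.5249 0.017 ] len 0.2329 w 0.1036 ang 71.16 ends [0.5625 0.1272] [ 0.4873 -0.0932] area 1620.0
black along 0.12012230386034532 0.1407166868416323 [0.14027135 0.14033515 0.14039889 0.14046257 0.14052619 0.14058975
 0.14065325 0.14071669] across -0.05503544643607354 0.047964553233998966
[[ 0.54875086 -0.40620927  0.09      ]] ((377.82354736328125, 194.70587158203125), (6.290983200073242, 28.417892456054688), 40.601295471191406)
lid ctr [0.525  0.0169] len 0.2326 w 0.1036 ang 70.95 ends [0.5629 0.1269] [ 0.487 -0.093] area 1615.5
black along 0.12032694606300412 0.14059211070231611 [0.14043956 0.14046141 0.14048325 0.14050506 0.14052686 0.14054863
 0.14057038 0.14059211] across -0.054492716899347086 0.04848351554825133
[[ 0.54875086 -0.40620927  0.09      ]] ((377.82354736328125, 194.70587158203125), (6.290983200073242, 28.417892456054688), 40.601295471191406)
side ((371.3199462890625, 236.07130432128906), (41.192378997802734, 13.600849151611328), 4.969740867614746) [[ 0.54902203 -0.4126457   0.085     ]]
```

```bash
cat >> h.py <<'E'
from scipy.spatial.transform import Rotation as Ro
def plan(*wps):
    "wps: (x,y,z,angle of tool y in deg) -> shifts from present pose"
    s=get_state(); R=Ro.from_rotvec(s["tool_rot"]).as_matrix(); a0=np.degrees(np.arctan2(R[1,1],R[0,1]))
    print("t",round(s["time"],2),"pos",s["position"].round(4),"yang",a0.round(2),"tilt",R[:,2].round(3),"F",s["ft_force"].round(1),"grip",round(s["grip_width"]*87,1),round(float(s["grip_force"]),1),"q",s["joint_positions"].round(2))
    for w in wps:
        t=R.T@(np.array(w[:3])-s["position"])*1000; sp=(a0-w[3]+180)%360-180
        print("dx,dy,dz,spin",t.round(1),round(sp,1))
E
python3 - <<'E'
from h import *
plan((.45,.40,.236,40),(.53,.1,.22,-19),(.47,-.135,.20,-19),(.474,-.131,.047,-19))
E
```

```text
t 0.3 pos [0.1537 0.6314 0.2362] yang 76.32 tilt [-0.    -0.001 -1.   ] F [ 0.2 -0.2 -0.4] grip 87.1 0.0 q [-1.32  0.32 -0.07  1.45  0.02  1.37 -0.06]
dx,dy,dz,spin [-3.426e+02 -1.548e+02  3.000e-01] 36.3
dx,dy,dz,spin [-491.3 -427.3   16.5] 95.3
dx,dy,dz,spin [-488.5 -669.8   36.6] 95.3
dx,dy,dz,spin [-491.5 -664.9  189.6] 95.3
```

```bash
python3 -m jog '[{"claw":60,"dx":-343,"dy":-155,"dz":0,"spin":36},{"claw":60,"dx":-343,"dy":-155,"dz":0,"spin":36},{"claw":60,"dx":-343,"dy":-155,"dz":0,"spin":36},{"claw":60,"dx":-343,"dy":-155,"dz":0,"spin":36},{"claw":60,"dx":-343,"dy":-155,"dz":0,"spin":36},{"claw":60,"dx":-343,"dy":-155,"dz":0,"spin":36},{"claw":60,"dx":-343,"dy":-155,"dz":0,"spin":36},{"claw":60,"dx":-343,"dy":-155,"dz":0,"spin":36},{"claw":60,"dx":-343,"dy":-155,"dz":0,"spin":36},{"claw":60,"dx":-491,"dy":-427,"dz":16,"spin":95},{"claw":60,"dx":-491,"dy":-427,"dz":16,"spin":95},{"claw":60,"dx":-491,"dy":-427,"dz":16,"spin":95},{"claw":60,"dx":-491,"dy":-427,"dz":16,"spin":95},{"claw":60,"dx":-491,"dy":-427,"dz":16,"spin":95},{"claw":60,"dx":-491,"dy":-427,"dz":16,"spin":95},{"claw":60,"dx":-491,"dy":-427,"dz":16,"spin":95},{"claw":60,"dx":-491,"dy":-427,"dz":16,"spin":95},{"claw":60,"dx":-491,"dy":-427,"dz":16,"spin":95},{"claw":60,"dx":-491,"dy":-427,"dz":16,"spin":95}]' 40; python3 -c "
from h import *
plan((.47,-.145,.10,-19),(.47,-.145,.047,-19))"
```

```text
time: 1.88
position: [0.5302, 0.0985, 0.2207]
tool_rot: [-2.557, -1.825, -0.001]
ft_force: [0.4, 1.2, -0.4]
grip_width: 0.686
grip_force: 0.0
t 1.88 pos [0.5302 0.0985 0.2207] yang -18.95 tilt [ 0.  0. -1.] F [ 0.4  1.2 -0.4] grip 59.7 0.0 q [-0.7   0.09  0.5   1.77 -0.05  1.29 -0.52]
dx,dy,dz,spin [-249.9   22.1  120.6] 0.0
dx,dy,dz,spin [-249.9   22.1  173.6] 0.0
```

```bash
python3 -m jog '[{"claw":60,"dx":-250,"dy":22,"dz":20},{"claw":60,"dx":-250,"dy":22,"dz":20},{"claw":60,"dx":-250,"dy":22,"dz":20},{"claw":60,"dx":-250,"dy":22,"dz":20},{"claw":60,"dx":-250,"dy":22,"dz":20},{"claw":60,"dx":-250,"dy":22,"dz":20},{"claw":60,"dx":-250,"dy":22,"dz":20},{"claw":60,"dx":-250,"dy":22,"dz":160},{"claw":60,"dx":-250,"dy":22,"dz":160},{"claw":60,"dx":-250,"dy":22,"dz":160},{"claw":60,"dx":-250,"dy":22,"dz":160},{"claw":60,"dx":-250,"dy":22,"dz":173},{"claw":60,"dx":-250,"dy":22,"dz":173},{"claw":60,"dx":-250,"dy":22,"dz":173}]'; python3 -c "
from h import *
d=get_image('top');cv2.imwrite('pics/b.png',cv2.resize(d['frame'][170:250,200:320],None,fx=5,fy=5)[:,:,::-1])
d=get_image('side');cv2.imwrite('pics/c.png',cv2.resize(d['frame'][130:240,220:360],None,fx=5,fy=5)[:,:,::-1])
plan((.487,-.093,.047,-19))"
```

```text
t 1.98 pos [0.5296 0.1013 0.2206] yang -18.56 tilt [-0.     0.001 -1.   ] F [-0.2  0.4  0.2] grip 60.0 0.0 q [-0.7   0.09  0.5   1.77 -0.05  1.29 -0.52]
dx,dy,dz,spin [-197.9   21.5  173.4] 0.4$[0]: bad value
```

View pics/c.png

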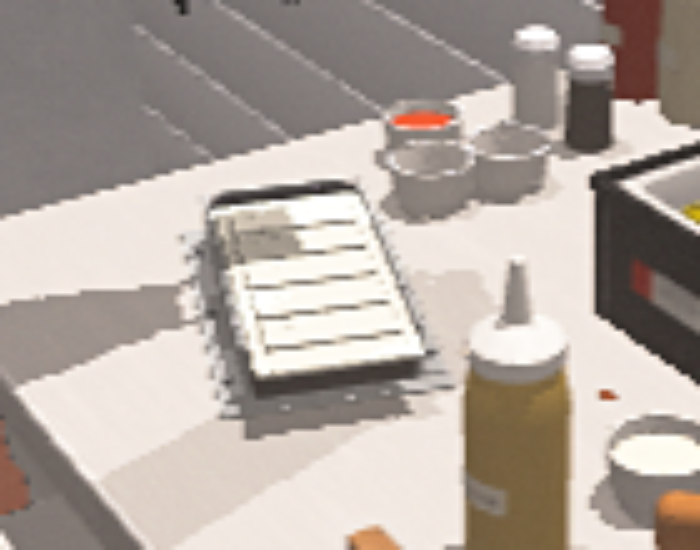

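The picture shows the lid clear of the arm, with the stop end at the far side. The move was refused because a row needs all its fields, so I'm resending it with spin.

```bash
python3 -c "
from h import *
d=get_image('top');print(ray(d,[340,207],.19),ray(d,[340,212],.12))"
python3 -m jog '[{"claw":60,"dx":-250,"dy":22,"dz":20,"spin":0},{"claw":60,"dx":-250,"dy":22,"dz":20,"spin":0},{"claw":60,"dx":-250,"dy":22,"dz":20,"spin":0},{"claw":60,"dx":-250,"dy":22,"dz":20,"spin":0},{"claw":60,"dx":-250,"dy":22,"dz":20,"spin":0},{"claw":60,"dx":-250,"dy":22,"dz":20,"spin":0},{"claw":60,"dx":-250,"dy":22,"dz":20,"spin":0},{"claw":60,"dx":-250,"dy":22,"dz":155,"spin":0},{"claw":60,"dx":-250,"dy":22,"dz":155,"spin":0},{"claw":60,"dx":-250,"dy":22,"dz":155,"spin":0},{"claw":60,"dx":-250,"dy":22,"dz":155,"spin":0},{"claw":60,"dx":-250,"dy":22,"dz":173,"spin":0},{"claw":60,"dx":-250,"dy":22,"dz":173,"spin":0},{"claw":60,"dx":-250,"dy":22,"dz":173,"spin":0}]'; python3 -c "
from h import *
d=get_image('top');cv2.imwrite('pics/b.png',cv2.resize(d['frame'][170:250,200:320],None,fx=5,fy=5)[:,:,::-1])
plan((.487,-.093,.047,-19))"
```

```text
[[ 0.50325516 -0.26652777  0.19      ]] [[ 0.48955723 -0.26850139  0.12      ]]
time: 3.2
position: [0.471, -0.1427, 0.0481]
tool_rot: [-2.551, -1.833, 0.001]
ft_force: [-0.2, -0.2, 0.3]
grip_width: 0.69
grip_force: 0.0
t 3.25 pos [ 0.4718 -0.143   0.049 ] yang -18.6 tilt [ 0.001 -0.    -1.   ] F [ 0.5 -0.6  0.7] grip 60.1 0.0 q [-0.42  0.2   0.72  2.06 -0.17  0.93  0.07]
dx,dy,dz,spin [52.2 -1.5  2. ] 0.4
```

View pics/b.png

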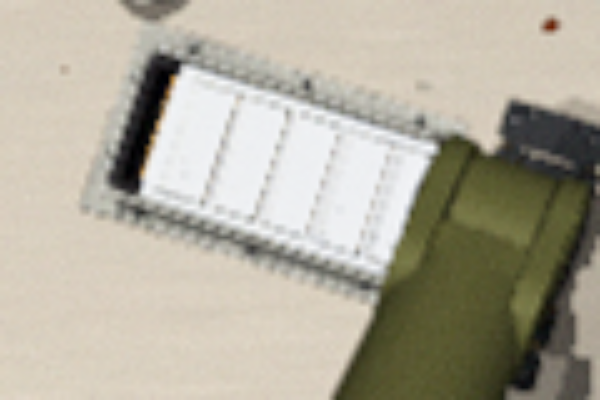

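The picture shows the gripper standing clear behind the lid's open-end edge and square to it. I'll start the push.

```bash
python3 -m jog '[{"claw":60,"dx":20,"dy":-1,"dz":2,"spin":0},{"claw":60,"dx":30,"dy":-1,"dz":2,"spin":0},{"claw":60,"dx":36,"dy":-1,"dz":2,"spin":0},{"claw":60,"dx":40,"dy":-1,"dz":2,"spin":0},{"claw":60,"dx":44,"dy":-1,"dz":2,"spin":0},{"claw":60,"dx":48,"dy":-1,"dz":2,"spin":0},{"claw":60,"dx":50,"dy":-1,"dz":2,"spin":0},{"claw":60,"dx":50,"dy":-1,"dz":2,"spin":0}]';python3 -m jog '[{"claw":60,"dx":2,"dy":0,"dz":0,"spin":0},{"claw":60,"dx":4,"dy":0,"dz":0,"spin":0},{"claw":60,"dx":6,"dy":0,"dz":0,"spin":0},{"claw":60,"dx":6,"dy":0,"dz":0,"spin":0}]';python3 -m jog '[{"claw":60,"dx":2,"dy":0,"dz":0,"spin":0},{"claw":60,"dx":4,"dy":0,"dz":0,"spin":0},{"claw":60,"dx":4,"dy":0,"dz":0,"spin":0}]'; python3 -c "
from h import *
d=get_image('top');f=d['frame'].astype(int); m=(f.max(2)<60).astype(np.uint8); c,_=cv2.findContours(m[175:215,210:250].copy(),0,1); print([cv2.boundingRect(k) for k in c])
plan()"
```

```text
time: 3.92
position: [0.4859, -0.0956, 0.0457]
tool_rot: [2.552, 1.831, 0.0]
ft_force: [0.3, -0.2, 0.2]
grip_width: 0.689
grip_force: 0.1
time: 4.25
position: [0.4878, -0.0897, 0.0455]
tool_rot: [-2.552, -1.832, -0.0]
ft_force: [-0.3, -1.5, 1.5]
grip_width: 0.688
grip_force: 0.7
time: 4.5
position: [0.489, -0.0856, 0.0455]
tool_rot: [-2.552, -1.832, -0.0]
ft_force: [-0.8, -1.3, 0.5]
grip_width: 0.688
grip_force: 0.5
[(17, 37, 2, 1), (12, 29, 1, 2), (13, 27, 1, 1), (14, 18, 3, 7), (17, 15, 1, 2), (18, 12, 1, 2), (19, 9, 1, 2), (20, 7, 1, 1)]
t 4.55 pos [ 0.489  -0.0856  0.0455] yang -18.65 tilt [-0.  0. -1.] F [ 0.7 -0.4 -0. ] grip 60.3 0.3 q [-0.5   0.22  0.68  2.05 -0.17  0.93 -0.06]
```

```bash
for i in 1 2 3; do :; done
python3 -m jog '[{"claw":60,"dx":2,"dy":0,"dz":0,"spin":0},{"claw":60,"dx":4,"dy":0,"dz":0,"spin":0},{"claw":60,"dx":5,"dy":0,"dz":0,"spin":0},{"claw":60,"dx":5,"dy":0,"dz":0,"spin":0}]' | egrep 'pos|ft';python3 -m jog '[{"claw":60,"dx":2,"dy":0,"dz":0,"spin":0},{"claw":60,"dx":3,"dy":0,"dz":0,"spin":0},{"claw":60,"dx":3,"dy":0,"dz":0,"spin":0}]'| egrep 'pos|ft';python3 -m jog '[{"claw":60,"dx":1,"dy":0,"dz":0,"spin":0},{"claw":60,"dx":2,"dy":0,"dz":0,"spin":0},{"claw":60,"dx":2,"dy":0,"dz":0,"spin":0}]'| egrep 'pos|ft'; python3 -c "
from h import *
d=get_image('top');f=d['frame'].astype(int); m=(f.max(2)<60).astype(np.uint8); c,_=cv2.findContours(m[175:215,210:250].copy(),0,1); print([cv2.boundingRect(k) for k in c])
plan()"
```

```text
position: [0.4905, -0.0809, 0.0455]
ft_force: [-0.5, -0.8, -0.4]
position: [0.4912, -0.0791, 0.0455]
ft_force: [-1.8, -3.1, 0.5]
position: [0.4913, -0.0788, 0.0454]
ft_force: [-2.3, -7.1, 1.6]
[(17, 37, 2, 1)]
t 5.43 pos [ 0.4913 -0.0788  0.0454] yang -18.79 tilt [-0.001 -0.002 -1.   ] F [-2.4 -7.1  0.6] grip 60.5 3.5 q [-0.51  0.22  0.68  2.05 -0.17  0.93 -0.07]
```

```bash
python3 -m jog '[{"claw":60,"dx":2,"dy":0,"dz":0,"spin":0},{"claw":60,"dx":2,"dy":0,"dz":0,"spin":0},{"claw":60,"dx":2,"dy":0,"dz":0,"spin":0}]'| egrep 'pos|ft';python3 -m jog '[{"claw":60,"dx":-10,"dy":0,"dz":0,"spin":0},{"claw":60,"dx":-20,"dy":0,"dz":0,"spin":0},{"claw":60,"dx":-20,"dy":0,"dz":-40,"spin":0},{"claw":60,"dx":-20,"dy":0,"dz":-205,"spin":0},{"claw":60,"dx":-20,"dy":0,"dz":-205,"spin":0},{"claw":60,"dx":-20,"dy":0,"dz":-205,"spin":0},{"claw":60,"dx":-20,"dy":0,"dz":-205,"spin":0},{"claw":60,"dx":-20,"dy":0,"dz":-205,"spin":0}]'| egrep 'pos|ft'; python3 -c "
from h import *
plan((.549,-.25,.25,20),(.549,-.407,.25,47.7),(.549,-.407,.13,47.7))"
```

```text
position: [0.4914, -0.0785, 0.0454]
ft_force: [-3.8, -10.5, 2.1]
position: [0.4905, -0.094, 0.2587]
ft_force: [2.0, -0.1, 0.0]
t 6.35 pos [ 0.4905 -0.094   0.2587] yang -18.65 tilt [ 0.014  0.003 -1.   ] F [ 2.  -0.1  0. ] grip 60.2 0.0 q [-0.57 -0.05  0.69  1.81  0.03  1.36 -0.21]
dx,dy,dz,spin [-129.2  105.2    9.1] -38.6
dx,dy,dz,spin [-277.9  155.4    8.7] -66.3
dx,dy,dz,spin [-278.8  153.9  128.6] -66.3
```

```bash
python3 -m jog '[{"claw":60,"dx":-129,"dy":105,"dz":5,"spin":-39},{"claw":60,"dx":-129,"dy":105,"dz":5,"spin":-39},{"claw":60,"dx":-129,"dy":105,"dz":5,"spin":-39},{"claw":60,"dx":-129,"dy":105,"dz":5,"spin":-39},{"claw":60,"dx":-278,"dy":155,"dz":5,"spin":-66},{"claw":60,"dx":-278,"dy":155,"dz":5,"spin":-66},{"claw":60,"dx":-278,"dy":155,"dz":5,"spin":-66},{"claw":60,"dx":-278,"dy":155,"dz":5,"spin":-66},{"claw":60,"dx":-278,"dy":155,"dz":5,"spin":-66},{"claw":60,"dx":-278,"dy":155,"dz":5,"spin":-66},{"claw":60,"dx":-278,"dy":155,"dz":128,"spin":-66},{"claw":60,"dx":-278,"dy":155,"dz":128,"spin":-66},{"claw":60,"dx":-278,"dy":155,"dz":128,"spin":-66},{"claw":60,"dx":-278,"dy":155,"dz":128,"spin":-66},{"claw":60,"dx":-278,"dy":155,"dz":128,"spin":-66}]'| egrep 'pos|ft'; python3 -c "
from h import *
d=get_image('top');c,u=lid(d); print('origin',c+.005*u)
cv2.imwrite('pics/e.png',cv2.resize(d['frame'][150:250,205:405],None,fx=4,fy=4,interpolation=2)[:,:,::-1])
d=get_image('side');cv2.imwrite('pics/f.png',cv2.resize(d['frame'][130:290,240:440],None,fx=4,fy=3.7,interpolation=2)[:,:,::-1])
plan((.549,-.407,.075,47.7))"
```

```text
position: [0.5432, -0.4053, 0.1205]
ft_force: [0.2, 0.4, 1.1]
lid ctr [0.5331 0.043 ] len 0.234 w 0.1035 ang 70.66 ends [0.5718 0.1534] [ 0.4943 -0.0674] area 1669.0
origin [0.53470683 0.04770269]
t 7.7 pos [ 0.5454 -0.4078  0.1252] yang 47.34 tilt [ 0.003 -0.002 -1.   ] F [-0.3 -0.8  1.1] grip 60.1 0.0 q [ 0.09  0.53  0.7   1.52 -0.35  1.21  1.68]
dx,dy,dz,spin [-1.9  3.  50.2] -0.4
```

View pics/f.png

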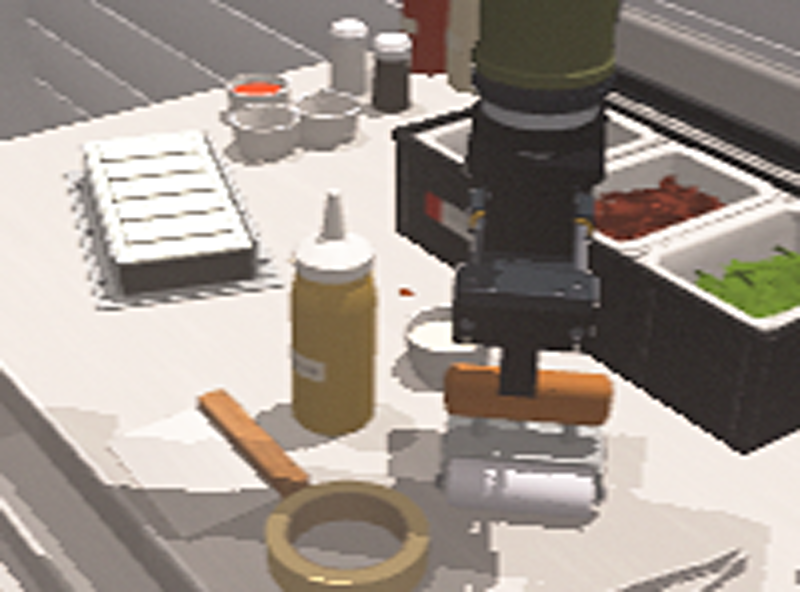

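The side view shows the lid home, with no black left at the stop end. The fingers straddle the middle of the orange grip at about (520,380) in the crop, so I'll descend and close.

```bash
python3 -m jog '[{"claw":60,"dx":-2,"dy":3,"dz":20,"spin":0},{"claw":60,"dx":-2,"dy":3,"dz":40,"spin":0},{"claw":60,"dx":-2,"dy":3,"dz":50,"spin":0},{"claw":60,"dx":-2,"dy":3,"dz":50,"spin":0},{"claw":15,"dx":-2,"dy":3,"dz":50,"spin":0},{"claw":15,"dx":-2,"dy":3,"dz":50,"spin":0},{"claw":15,"dx":-2,"dy":3,"dz":50,"spin":0},{"claw":15,"dx":-2,"dy":3,"dz":50,"spin":0},{"claw":15,"dx":-2,"dy":3,"dz":50,"spin":0},{"claw":15,"dx":-2,"dy":3,"dz":50,"spin":0},{"claw":15,"dx":-2,"dy":3,"dz":50,"spin":0},{"claw":15,"dx":-2,"dy":3,"dz":50,"spin":0}]' 55; python3 -c "
from h import *
plan()"
```

```text
time: 8.7
position: [0.5479, -0.4059, 0.0729]
tool_rot: [1.143, 2.926, 0.0]
ft_force: [0.2, 0.4, 1.8]
grip_width: 0.271
grip_force: 55.0
t 8.7 pos [ 0.5479 -0.4059  0.0729] yang 47.33 tilt [ 0.001 -0.    -1.   ] F [0.2 0.4 1.8] grip 23.6 55.0 q [ 0.11  0.58  0.67  1.56 -0.39  1.13  1.69]
```

```bash
python3 -m jog '[{"claw":15,"dx":0,"dy":0,"dz":-20,"spin":0},{"claw":15,"dx":0,"dy":0,"dz":-60,"spin":0},{"claw":15,"dx":0,"dy":0,"dz":-100,"spin":0},{"claw":15,"dx":0,"dy":0,"dz":-140,"spin":0},{"claw":15,"dx":0,"dy":0,"dz":-180,"spin":0},{"claw":15,"dx":0,"dy":0,"dz":-220,"spin":0},{"claw":15,"dx":0,"dy":0,"dz":-230,"spin":0},{"claw":15,"dx":0,"dy":0,"dz":-230,"spin":0},{"claw":15,"dx":0,"dy":0,"dz":-230,"spin":0}]'; python3 -c "
from h import *
plan((.5347,.0477,.30,71),(.5347,.0477,.135,71))"
```

```text
time: 9.45
position: [0.5472, -0.4055, 0.3007]
tool_rot: [-1.143, -2.924, -0.001]
ft_force: [-0.2, 0.1, -5.5]
grip_width: 0.273
grip_force: 55.0
t 9.45 pos [ 0.5472 -0.4055  0.3007] yang 47.3 tilt [-0.002  0.001 -1.   ] F [-0.2  0.1 -5.5] grip 23.7 55.0 q [ 0.09  0.44  0.75  1.28 -0.29  1.53  1.62]
dx,dy,dz,spin [316.5 324.7   1.4] -23.7
dx,dy,dz,spin [316.1 324.7 166.4] -23.7
```

```bash
python3 -m jog '[{"claw":15,"dx":80,"dy":80,"dz":0,"spin":-5},{"claw":15,"dx":160,"dy":160,"dz":0,"spin":-12},{"claw":15,"dx":316,"dy":325,"dz":0,"spin":-24},{"claw":15,"dx":316,"dy":325,"dz":0,"spin":-24},{"claw":15,"dx":316,"dy":325,"dz":0,"spin":-24},{"claw":15,"dx":316,"dy":325,"dz":0,"spin":-24},{"claw":15,"dx":316,"dy":325,"dz":0,"spin":-24},{"claw":15,"dx":316,"dy":325,"dz":0,"spin":-24},{"claw":15,"dx":316,"dy":325,"dz":0,"spin":-24},{"claw":15,"dx":316,"dy":325,"dz":0,"spin":-24},{"claw":15,"dx":316,"dy":325,"dz":0,"spin":-24},{"claw":15,"dx":316,"dy":325,"dz":0,"spin":-24},{"claw":15,"dx":316,"dy":325,"dz":0,"spin":-24},{"claw":15,"dx":316,"dy":325,"dz":0,"spin":-24},{"claw":15,"dx":316,"dy":325,"dz":120,"spin":-24},{"claw":15,"dx":316,"dy":325,"dz":120,"spin":-24},{"claw":15,"dx":316,"dy":325,"dz":120,"spin":-24},{"claw":15,"dx":316,"dy":325,"dz":160,"spin":-24},{"claw":15,"dx":316,"dy":325,"dz":160,"spin":-24},{"claw":15,"dx":316,"dy":325,"dz":160,"spin":-24}]'; python3 -c "
from h import *
d=get_image('side');cv2.imwrite('pics/g.png',cv2.resize(d['frame'][140:230,240:330],None,fx=6,fy=6,interpolation=2)[:,:,::-1])
plan((.5347,.0477,.118,71))"
```

```text
time: 11.12
position: [0.5331, 0.0452, 0.1398]
tool_rot: [-0.513, -3.093, 0.005]
ft_force: [1.7, -0.1, -2.6]
grip_width: 0.269
grip_force: 55.0
t 11.17 pos [0.5356 0.0458 0.1426] yang 71.19 tilt [-0.001 -0.001 -1.   ] F [-0.1  0.8 -3.8] grip 23.6 55.0 q [-0.51  0.15  0.41  1.86 -0.07  1.14  1.17]
dx,dy,dz,spin [ 1.5  1.6 24.6] 0.2
```

View pics/g.png

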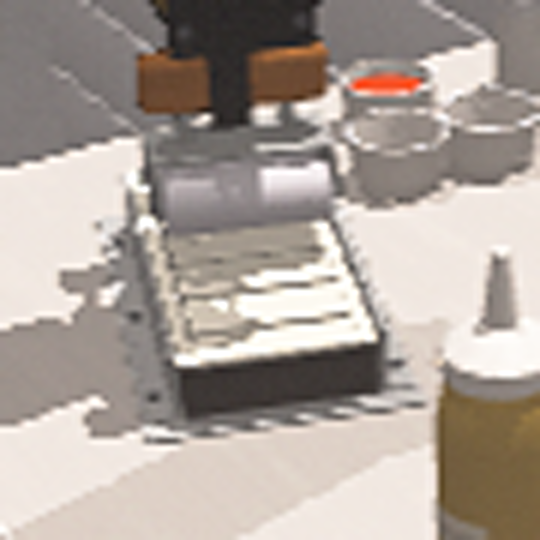

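The roller hangs level just above the lid and centred between the guides (crop about (245,195)). I'll lower it in small steps.

```bash
python3 -m jog '[{"claw":15,"dx":1.5,"dy":1.5,"dz":12,"spin":0},{"claw":15,"dx":1.5,"dy":1.5,"dz":17,"spin":0},{"claw":15,"dx":1.5,"dy":1.5,"dz":20,"spin":0},{"claw":15,"dx":1.5,"dy":1.5,"dz":20,"spin":0},{"claw":15,"dx":1.5,"dy":1.5,"dz":20,"spin":0}]'|egrep 'pos|ft'; for k in 1; do python3 -m jog '[{"claw":15,"dx":0,"dy":0,"dz":1,"spin":0},{"claw":15,"dx":0,"dy":0,"dz":2,"spin":0},{"claw":15,"dx":0,"dy":0,"dz":2,"spin":0}]'|egrep 'pos|ft';done;  python3 -m jog '[{"claw":15,"dx":0,"dy":0,"dz":1,"spin":0},{"claw":15,"dx":0,"dy":0,"dz":2,"spin":0},{"claw":15,"dx":0,"dy":0,"dz":2,"spin":0}]'|egrep 'pos|ft'
```

```text
position: [0.535, 0.0492, 0.123]
ft_force: [0.5, -0.9, -4.0]
position: [0.5348, 0.0492, 0.1207]
ft_force: [0.3, -0.3, -3.9]
position: [0.535, 0.0492, 0.1195]
ft_force: [-1.8, -1.0, 3.3]
```

```bash
python3 -m jog '[{"claw":15,"dx":0,"dy":0,"dz":1,"spin":0},{"claw":15,"dx":0,"dy":0,"dz":1,"spin":0},{"claw":15,"dx":0,"dy":0,"dz":1,"spin":0}]'|egrep 'pos|ft';python3 -m jog '[{"claw":15,"dx":0,"dy":0,"dz":1,"spin":0},{"claw":15,"dx":0,"dy":0,"dz":1,"spin":0},{"claw":15,"dx":0,"dy":0,"dz":1,"spin":0}]'|egrep 'pos|ft'; python3 -c "
from h import *
plan()"
```

```text
position: [0.5351, 0.0492, 0.119]
ft_force: [-3.4, -0.3, 7.9]
position: [0.5353, 0.0497, 0.1186]
ft_force: [-4.8, -0.3, 10.9]
t 12.58 pos [0.5353 0.0497 0.1186] yang 71.33 tilt [ 0.001  0.002 -1.   ] F [-4.8 -0.3 10.9] grip 23.3 55.0 q [-0.51  0.18  0.41  1.89 -0.08  1.09  1.17]
```

```bash
python3 -m jog '[{"claw":15,"dx":0,"dy":4,"dz":0.5,"spin":0},{"claw":15,"dx":0,"dy":8,"dz":1,"spin":0},{"claw":15,"dx":0,"dy":12,"dz":1,"spin":0},{"claw":15,"dx":0,"dy":16,"dz":1.5,"spin":0},{"claw":15,"dx":0,"dy":20,"dz":1.5,"spin":0}]'|egrep 'pos|ft';python3 -m jog '[{"claw":15,"dx":0,"dy":4,"dz":0,"spin":0},{"claw":15,"dx":0,"dy":8,"dz":0,"spin":0},{"claw":15,"dx":0,"dy":12,"dz":0,"spin":0},{"claw":15,"dx":0,"dy":16,"dz":0,"spin":0},{"claw":15,"dx":0,"dy":20,"dz":0,"spin":0}]'|egrep 'pos|ft'; python3 -c "
from h import *
plan()"
```

```text
position: [0.5417, 0.069, 0.117]
ft_force: [-3.4, 0.3, 8.4]
position: [0.5477, 0.0868, 0.1166]
ft_force: [-4.7, -2.1, 9.4]
t 13.42 pos [0.5477 0.0868 0.1166] yang 71.29 tilt [ 0.  0. -1.] F [-4.7 -2.1  9.4] grip 23.8 55.0 q [-0.55  0.22  0.38  1.85 -0.09  1.09  1.12]
```

```bash
python3 -m jog '[{"claw":15,"dx":0,"dy":4,"dz":0.5,"spin":0},{"claw":15,"dx":0,"dy":8,"dz":0.5,"spin":0},{"claw":15,"dx":0,"dy":12,"dz":0.5,"spin":0},{"claw":15,"dx":0,"dy":16,"dz":0.5,"spin":0},{"claw":15,"dx":0,"dy":20,"dz":0.5,"spin":0}]'|egrep 'pos|ft';python3 -m jog '[{"claw":15,"dx":0,"dy":4,"dz":0,"spin":0},{"claw":15,"dx":0,"dy":8,"dz":0,"spin":0},{"claw":15,"dx":0,"dy":12,"dz":0,"spin":0},{"claw":15,"dx":0,"dy":16,"dz":0,"spin":0},{"claw":15,"dx":0,"dy":18,"dz":0,"spin":0},{"claw":15,"dx":0,"dy":18,"dz":0,"spin":0}]'|egrep 'pos|ft'; python3 -c "
from h import *
plan((.5347-.327*.08,.0477-.945*.08,.1146,71))"
```

```text
position: [0.5545, 0.1069, 0.1164]
ft_force: [-4.5, 1.0, 8.0]
position: [0.5602, 0.124, 0.1158]
ft_force: [-3.8, 1.7, 7.9]
t 14.33 pos [0.5602 0.124  0.1158] yang 71.37 tilt [ 0.001  0.001 -1.   ] F [-3.8  1.7  7.9] grip 23.5 55.0 q [-0.58  0.26  0.36  1.8  -0.1   1.1   1.06]
dx,dy,dz,spin [   0.4 -160.5    1. ] 0.4
```

```bash
python3 -m jog '[{"claw":15,"dx":0,"dy":-5,"dz":1,"spin":0},{"claw":15,"dx":0,"dy":-10,"dz":1,"spin":0},{"claw":15,"dx":0,"dy":-15,"dz":1,"spin":0},{"claw":15,"dx":0,"dy":-20,"dz":1,"spin":0},{"claw":15,"dx":0,"dy":-25,"dz":1,"spin":0},{"claw":15,"dx":0,"dy":-30,"dz":1,"spin":0},{"claw":15,"dx":0,"dy":-35,"dz":1,"spin":0},{"claw":15,"dx":0,"dy":-40,"dz":1,"spin":0}]'|egrep 'pos|ft'; python3 -m jog '[{"claw":15,"dx":0,"dy":-5,"dz":0,"spin":0},{"claw":15,"dx":0,"dy":-10,"dz":0,"spin":0},{"claw":15,"dx":0,"dy":-15,"dz":0,"spin":0},{"claw":15,"dx":0,"dy":-20,"dz":0,"spin":0},{"claw":15,"dx":0,"dy":-25,"dz":0,"spin":0},{"claw":15,"dx":0,"dy":-30,"dz":0,"spin":0},{"claw":15,"dx":0,"dy":-35,"dz":0,"spin":0},{"claw":15,"dx":0,"dy":-40,"dz":0,"spin":0}]'|egrep 'pos|ft'; python3 -m jog '[{"claw":15,"dx":0,"dy":-5,"dz":0,"spin":0},{"claw":15,"dx":0,"dy":-10,"dz":0,"spin":0},{"claw":15,"dx":0,"dy":-15,"dz":0,"spin":0},{"claw":15,"dx":0,"dy":-20,"dz":0,"spin":0}]'|egrep 'pos|ft';python3 -c "
from h import *
plan((.5347-.327*.08,.0477-.945*.08,.1146,71))"
```

```text
position: [0.548, 0.0868, 0.1158]
ft_force: [-2.0, 4.8, 9.4]
position: [0.5358, 0.0501, 0.1158]
ft_force: [-1.3, 6.0, 9.6]
position: [0.5288, 0.0293, 0.1157]
ft_force: [-3.5, 2.1, 10.4]
t 16.0 pos [0.5288 0.0293 0.1157] yang 71.33 tilt [ 0.003  0.002 -1.   ] F [-3.5  2.1 10.4] grip 23.4 55.0 q [-0.49  0.16  0.42  1.91 -0.08  1.08  1.21]
dx,dy,dz,spin [  0.9 -60.7   0.9] 0.3
```

```bash
python3 -m jog '[{"claw":15,"dx":0,"dy":-4,"dz":0,"spin":0},{"claw":15,"dx":0,"dy":-8,"dz":0,"spin":0},{"claw":15,"dx":0,"dy":-12,"dz":0,"spin":0},{"claw":15,"dx":0.5,"dy":-16,"dz":0,"spin":0},{"claw":15,"dx":0.5,"dy":-20,"dz":0,"spin":0},{"claw":15,"dx":0.5,"dy":-24,"dz":0,"spin":0},{"claw":15,"dx":0.5,"dy":-28,"dz":0,"spin":0}]'|egrep 'pos|ft'; python3 -m jog '[{"claw":15,"dx":0,"dy":-4,"dz":0,"spin":0},{"claw":15,"dx":0,"dy":-8,"dz":0,"spin":0},{"claw":15,"dx":0,"dy":-12,"dz":0,"spin":0},{"claw":15,"dx":0,"dy":-16,"dz":0,"spin":0},{"claw":15,"dx":0,"dy":-20,"dz":0,"spin":0},{"claw":15,"dx":0,"dy":-24,"dz":0,"spin":0},{"claw":15,"dx":0,"dy":-28,"dz":0,"spin":0},{"claw":15,"dx":0,"dy":-31,"dz":0,"spin":0},{"claw":15,"dx":0,"dy":-31,"dz":0,"spin":0}]'|egrep 'pos|ft'; python3 -c "
from h import *
plan((.5347-.327*.08,.0477-.945*.08,.1146,71),(.5347+.327*.08,.0477+.945*.08,.1146,71))"
```

```text
position: [0.5199, 0.003, 0.1157]
ft_force: [-2.4, 2.2, 9.7]
position: [0.5096, -0.0278, 0.1157]
ft_force: [-2.6, 0.3, 11.0]
t 17.33 pos [ 0.5096 -0.0278  0.1157] yang 71.27 tilt [ 0.003  0.001 -1.   ] F [-2.6  0.3 11. ] grip 23.6 55.0 q [-0.43  0.12  0.46  1.96 -0.06  1.07  1.3 ]
dx,dy,dz,spin [ 1.  -0.5  1.1] 0.3
dx,dy,dz,spin [ -0.  159.5   1.4] 0.3
```

All at flush height. I'll do one more full pass forward, a little firmer.

```bash
python3 -m jog '[{"claw":15,"dx":0,"dy":6,"dz":0.5,"spin":0},{"claw":15,"dx":0,"dy":12,"dz":0.5,"spin":0},{"claw":15,"dx":0,"dy":18,"dz":0.5,"spin":0},{"claw":15,"dx":0,"dy":24,"dz":0.5,"spin":0},{"claw":15,"dx":0,"dy":30,"dz":0.5,"spin":0},{"claw":15,"dx":0,"dy":36,"dz":0.5,"spin":0},{"claw":15,"dx":0,"dy":42,"dz":0.5,"spin":0},{"claw":15,"dx":0,"dy":48,"dz":0.5,"spin":0},{"claw":15,"dx":0,"dy":54,"dz":0.5,"spin":0},{"claw":15,"dx":0,"dy":60,"dz":0.5,"spin":0},{"claw":15,"dx":0,"dy":66,"dz":0.5,"spin":0},{"claw":15,"dx":0,"dy":72,"dz":0.5,"spin":0},{"claw":15,"dx":0,"dy":78,"dz":0.5,"spin":0}]'|egrep 'pos|ft'; python3 -m jog '[{"claw":15,"dx":0,"dy":6,"dz":0.5,"spin":0},{"claw":15,"dx":0,"dy":12,"dz":0.5,"spin":0},{"claw":15,"dx":0,"dy":18,"dz":0.5,"spin":0},{"claw":15,"dx":0,"dy":24,"dz":0.5,"spin":0},{"claw":15,"dx":0,"dy":30,"dz":0.5,"spin":0},{"claw":15,"dx":0,"dy":36,"dz":0.5,"spin":0},{"claw":15,"dx":0,"dy":42,"dz":0.5,"spin":0},{"claw":15,"dx":0,"dy":48,"dz":0.5,"spin":0},{"claw":15,"dx":0,"dy":54,"dz":0.5,"spin":0},{"claw":15,"dx":0,"dy":60,"dz":0.5,"spin":0},{"claw":15,"dx":0,"dy":66,"dz":0.5,"spin":0},{"claw":15,"dx":0,"dy":72,"dz":0.5,"spin":0},{"claw":15,"dx":0,"dy":78,"dz":0.5,"spin":0},{"claw":15,"dx":0,"dy":81,"dz":0.5,"spin":0},{"claw":15,"dx":0,"dy":81,"dz":0.5,"spin":0}]'|egrep 'pos|ft'; python3 -m jog '[{"claw":15,"dx":0,"dy":0,"dz":-15,"spin":0},{"claw":15,"dx":0,"dy":0,"dz":-50,"spin":0},{"claw":15,"dx":0,"dy":0,"dz":-90,"spin":0},{"claw":15,"dx":0,"dy":0,"dz":-130,"spin":0},{"claw":15,"dx":0,"dy":0,"dz":-170,"spin":0},{"claw":15,"dx":0,"dy":0,"dz":-190,"spin":0},{"claw":15,"dx":0,"dy":0,"dz":-190,"spin":0}]'|egrep 'pos|ft'; python3 -c "
from h import *
plan((.548,-.25,.305,55),(.548,-.406,.305,47.3),(.548,-.406,.09,47.3),(.548,-.406,.073,47.3))"
```

```text
position: [0.5348, 0.0469, 0.1157]
ft_force: [-4.2, 0.3, 12.3]
position: [0.5613, 0.1253, 0.1157]
ft_force: [-2.8, 2.2, 13.7]
position: [0.5619, 0.1234, 0.3079]
ft_force: [1.2, 0.1, -3.2]
t 20.25 pos [0.5619 0.1234 0.3079] yang 71.3 tilt [ 0.01   0.003 -1.   ] F [ 1.2  0.1 -3.2] grip 23.3 55.0 q [-0.6   0.13  0.38  1.55 -0.05  1.46  1.02]
dx,dy,dz,spin [-106.6 -358.2    1.6] 16.3
dx,dy,dz,spin [-156.6 -505.9    1.1] 24.0
dx,dy,dz,spin [-154.8 -507.2  216.1] 24.0
dx,dy,dz,spin [-154.7 -507.3  233.1] 24.0
```

```bash
python3 -m jog '[{"claw":15,"dx":-25,"dy":-80,"dz":0,"spin":4},{"claw":15,"dx":-107,"dy":-358,"dz":0,"spin":16},{"claw":15,"dx":-107,"dy":-358,"dz":0,"spin":16},{"claw":15,"dx":-107,"dy":-358,"dz":0,"spin":16},{"claw":15,"dx":-107,"dy":-358,"dz":0,"spin":16},{"claw":15,"dx":-107,"dy":-358,"dz":0,"spin":16},{"claw":15,"dx":-107,"dy":-358,"dz":0,"spin":16},{"claw":15,"dx":-107,"dy":-358,"dz":0,"spin":16},{"claw":15,"dx":-107,"dy":-358,"dz":0,"spin":16},{"claw":15,"dx":-156,"dy":-507,"dz":0,"spin":24},{"claw":15,"dx":-156,"dy":-507,"dz":0,"spin":24},{"claw":15,"dx":-156,"dy":-507,"dz":0,"spin":24},{"claw":15,"dx":-156,"dy":-507,"dz":0,"spin":24},{"claw":15,"dx":-156,"dy":-507,"dz":0,"spin":24},{"claw":15,"dx":-156,"dy":-507,"dz":40,"spin":24},{"claw":15,"dx":-156,"dy":-507,"dz":80,"spin":24},{"claw":15,"dx":-156,"dy":-507,"dz":120,"spin":24},{"claw":15,"dx":-156,"dy":-507,"dz":150,"spin":24},{"claw":15,"dx":-156,"dy":-507,"dz":150,"spin":24},{"claw":15,"dx":-156,"dy":-507,"dz":150,"spin":24}]'|egrep 'pos|ft'; python3 -c "
from h import *
d=get_image('top');c,u=lid(d); print('origin',c+.005*u)
d=get_image('side');cv2.imwrite('pics/i.png',cv2.resize(d['frame'][140:290,240:440],None,fx=4,fy=4,interpolation=2)[:,:,::-1])
plan((.548,-.406,.085,47.3),(.548,-.406,.073,47.3))"
```

```text
position: [0.5429, -0.4054, 0.149]
ft_force: [0.4, -0.8, -3.6]
lid ctr [0.5332 0.0433] len 0.2344 w 0.1048 ang 71.16 ends [0.5711 0.1542] [ 0.4954 -0.0676] area 1671.0
origin [0.53481972 0.04800528]
t 22.02 pos [ 0.5453 -0.408   0.1542] yang 47.31 tilt [ 0.002 -0.002 -1.   ] F [-0.6  0.1 -3.2] grip 23.1 55.0 q [ 0.09  0.5   0.71  1.49 -0.34  1.26  1.66]
dx,dy,dz,spin [-0.5  3.3 69.2] 0.0
dx,dy,dz,spin [-0.4  3.3 81.2] 0.0
```

View pics/i.png

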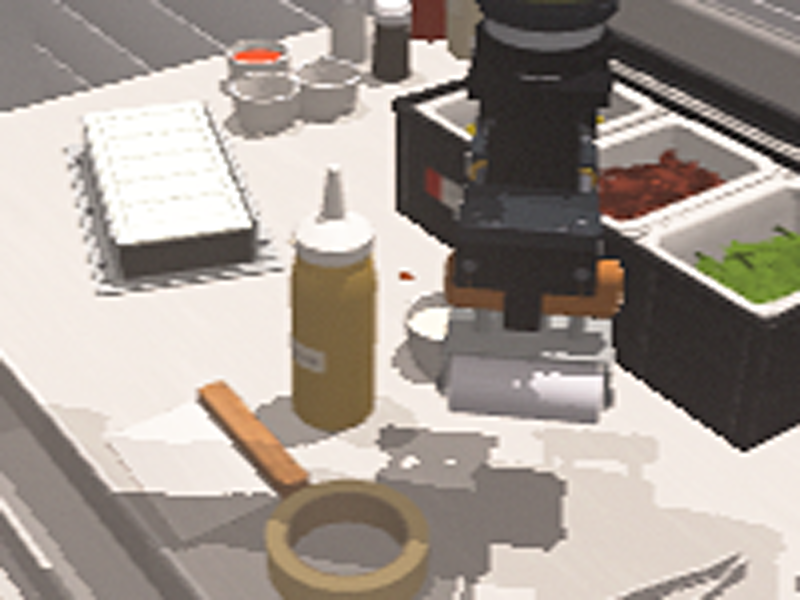

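The picture shows the lid uniformly flat at crop (165,185), without the dark steps, still home. The roller hangs level over its old spot, so I'll set it down.

```bash
python3 -m jog '[{"claw":15,"dx":0,"dy":3,"dz":35,"spin":0},{"claw":15,"dx":0,"dy":3,"dz":60,"spin":0},{"claw":15,"dx":0,"dy":3,"dz":70,"spin":0},{"claw":15,"dx":0,"dy":3,"dz":74,"spin":0},{"claw":15,"dx":0,"dy":3,"dz":77,"spin":0},{"claw":15,"dx":0,"dy":3,"dz":77,"spin":0},{"claw":15,"dx":0,"dy":3,"dz":77,"spin":0}]'|egrep 'pos|ft'; python3 -m jog '[{"claw":15,"dx":0,"dy":0,"dz":1,"spin":0},{"claw":15,"dx":0,"dy":0,"dz":2,"spin":0},{"claw":15,"dx":0,"dy":0,"dz":2,"spin":0},{"claw":15,"dx":0,"dy":0,"dz":2,"spin":0}]'|egrep 'pos|ft'; python3 -c "
from h import *
plan()"
```

```text
position: [0.5476, -0.4059, 0.0776]
ft_force: [0.2, -0.2, -3.5]
position: [0.5467, -0.4049, 0.0738]
ft_force: [-0.2, -0.4, -4.0]
t 22.93 pos [ 0.5467 -0.4049  0.0738] yang 47.32 tilt [ 0.  0. -1.] F [-0.2 -0.4 -4. ] grip 23.5 55.0 q [ 0.11  0.58  0.67  1.57 -0.38  1.13  1.69]
```

```bash
python3 -m jog '[{"claw":15,"dx":0,"dy":0,"dz":0.5,"spin":0},{"claw":15,"dx":0,"dy":0,"dz":1,"spin":0},{"claw":15,"dx":0,"dy":0,"dz":1,"spin":0},{"claw":15,"dx":0,"dy":0,"dz":1,"spin":0}]'|egrep 'pos|ft'; python3 -c "
from h import *
plan()"
```

```text
position: [0.5467, -0.4049, 0.0729]
ft_force: [-1.1, -0.3, -0.5]
t 23.27 pos [ 0.5467 -0.4049  0.0729] yang 47.32 tilt [ 0.  0. -1.] F [-1.1 -0.3 -0.5] grip 23.3 55.0 q [ 0.11  0.58  0.67  1.57 -0.38  1.13  1.69]
```

Touching down. Now I'll release slowly and lift away.

```bash
python3 -m jog '[{"claw":26,"dx":0,"dy":0,"dz":0.5,"spin":0},{"claw":30,"dx":0,"dy":0,"dz":0.5,"spin":0},{"claw":36,"dx":0,"dy":0,"dz":0.5,"spin":0},{"claw":48,"dx":0,"dy":0,"dz":0.5,"spin":0},{"claw":60,"dx":0,"dy":0,"dz":0.5,"spin":0},{"claw":60,"dx":0,"dy":0,"dz":0.5,"spin":0},{"claw":60,"dx":0,"dy":0,"dz":-10,"spin":0},{"claw":60,"dx":0,"dy":0,"dz":-30,"spin":0},{"claw":60,"dx":0,"dy":0,"dz":-70,"spin":0},{"claw":60,"dx":0,"dy":0,"dz":-110,"spin":0},{"claw":60,"dx":0,"dy":0,"dz":-150,"spin":0},{"claw":60,"dx":0,"dy":0,"dz":-170,"spin":0},{"claw":60,"dx":0,"dy":0,"dz":-170,"spin":0},{"claw":60,"dx":0,"dy":0,"dz":-170,"spin":0},{"claw":60,"dx":0,"dy":0,"dz":-170,"spin":0},{"claw":60,"dx":0,"dy":0,"dz":-170,"spin":0}]'|egrep 'pos|ft'; python3 -c "
from h import *
d=get_image('side');cv2.imwrite('pics/j.png',cv2.resize(d['frame'][140:290,240:440],None,fx=4,fy=4,interpolation=2)[:,:,::-1])
plan()"
```

```text
position: [0.5461, -0.4041, 0.241]
ft_force: [0.2, 0.0, -0.7]
t 24.65 pos [ 0.5461 -0.4042  0.2408] yang 47.32 tilt [-0.002  0.002 -1.   ] F [-0.1  0.4 -0.6] grip 59.7 0.0 q [ 0.08  0.45  0.73  1.38 -0.3   1.42  1.63]
```

View pics/j.png

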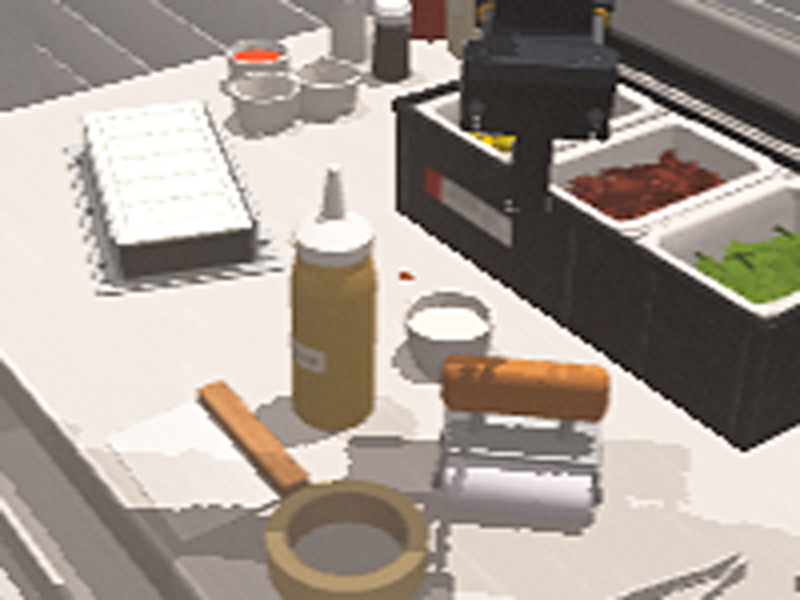

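The roller stands on its barrels at crop (525,445), free of the gripper, and the lid is flat and home. I'm handing the job in.

```bash
python3 -c "
from bench import *
print(close_job())"
```

```text
the job is handed in; nothing more can be done
None
```

The job is handed in after about 25 s of robot time: the lid is home against the stop, all five panels measured flush under the roller at roughly 13–19 N, and the roller is back on its barrels on the worktop, though no verdict was returned.

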